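# Turn the phone heating plate up four clicks and start it

## Task

On the white phone heating plate, turn the black click-stop heat dial up (clockwise from above) by exactly four clicks from where it stands, pushing one side of its grip bar with your fingertips and never pinching the bar; then press the green start button fully in and let it come back out, which finishes the job. Leave the red stop button, the phone on the plate and the things around the machine alone.

Things in the scene. Friction and masses are not known exactly. Their poses are not given: they have to be found in the camera images.
- heat_dial (a joint): angle of the black heat dial in rad, growing clockwise seen from above. 11 click-stops 24 degrees (0.419 rad) apart, from 0 to 4.189; it rests in one of the lowest four at the start. A click takes at most 0.08 N m (some 3 N at the bar's end), most at its beginning; past half-way the dial snaps on by itself into the next stop. Hard stops lie 0.06 rad beyond either end
- dial_axis (a point): point on the dial's vertical axis, half-way up the grip bar, 18 mm above the level deck. The dial: a black round skirt 64 mm in diameter, top 8 mm above the deck, and on it a dark grey grip bar 56 mm long, 12 mm wide, 20 mm high, centred on the axis. 11 printed marks around it, white (low) to red (high), one for each stop. Nothing else within 55 mm of the axis is higher than the skirt
- dial_pointer (a point): point inside the pointer end of the grip bar (half marked with a white line), half-way up it, 26 mm from the axis, 2 mm short of the bar's end: the dial points from dial_axis to it. The tail end lies as far on the other side of the axis
- grip_left: the half of the grip bar (56 x 6 x 20 mm) left of the pointer, looking from the axis along the pointer. Pushing its side face at the pointer end turns the dial clockwise. Origin on the dial's axis at deck height, x along the pointer, z up; the face lies at y = +6 mm. Touching this half and grip_right at once with over 0.5 N each counts as pinching
- grip_right: the other half of the grip bar, right of the pointer, its side face at y = -6 mm in the same frame. Pushing this face at the tail end turns the dial clockwise
- start_button (a joint): the green start button on the deck, in m: 0 out, 0.006 fully in. It springs back; some 1.5 N starts it, 5 N takes it fully in. It counts as pressed from 0.0045
- start_button_top (a point): centre of the top of the green button, a round cap 28 mm in diameter that stands 6 mm proud of a black round collar 44 mm in diameter; top 18 mm above the deck, about 113 mm from the dial's axis
- stop_button (a joint): the red stop button, same make as the green one, 75 mm to the right of it seen from the machine's front, in m, 0 out. Not to be pressed
- stop_button_top (a point): centre of the top of the red button, 18 mm above the deck
- plate_machine: white heating plate, 240 mm deep (x), 300 mm wide (y), fixed. Origin under its centre at bench height; the front looks along its -x, to the robot. Dark control deck 65 mm high over the front 110 mm; behind it the aluminium plate, top 69 mm, with fences 75 mm high at the far and left edges. Dial axis at x -66, y +78 mm, green button x -70, y -35, red x -70, y -110
- phone_mid (a point): centre of the black phone (74 x 150 x 8 mm) lying loose on the aluminium plate
- driver_mid (a point): middle of a precision screwdriver with a red cap, 125 mm long, 12 mm thick, lying on the mat in front of the machine
- flux_jar_mid (a point): centre of a small jar with a blue lid (40 mm in diameter, 38 mm high) standing on the mat right of the machine
- screw_dish_mid (a point): centre of a blue screw dish (75 x 55 x 18 mm) on the mat left of the machine

How it is judged:
By the outcome, as a careful person would: the job done as asked, in the order asked, and still so for the second after the job is handed in, with the robot touching nothing.
It also fails if it takes over 42 s, if anything falls off the work surface, if the arm or the gripper's body presses on something with over 40 N, if the wrist force passes 120 N, or if a joint passes its speed limit or range.

## Robot

A 6-joint arm with a two-finger parallel gripper is mounted at the origin on the work surface. World frame = base frame: x ahead of the robot, y to its left, z up, the work surface at z = 0. Lengths are in m, angles in degrees, forces in N, time in s.
With the tool pointing down it reaches from about 0.25 to 0.725 m from the base axis. Payload 9.7 kg.
Tool frame: the origin (TCP) lies on the centre line of the jaws, within the pads' length; the fingertips stand 19 mm ahead of it and the grasp point (between the pads) is the TCP; z points along the fingers, y is the direction in which the jaws open and shut (so a half turn about z gives the same grasp; the last joint's range is limited). The gripper opens to 85 mm and grips with 20 to 120 N. Pads are 22 mm wide; open, the fingers measure 114 mm over their backs; the gripper's body (76 mm by 85 mm) begins 54 mm behind the grasp point. The pads swing forward as they close: fully open they stand 13 mm farther back than shut.
Start: joints at [70.359, 4.979, 10.078, 95.1, 0, 90], TCP at [0.185, 0.518, 0.25] pointing down, gripper open.
Joint ranges: [-179.16, 179.16], [-48.56, 103.87], [-65.8, 70.77], [-126.05, 130.52], [-82.76, 87.17], [-180, 180]. Speed limits (degrees/s): [127.2, 127.2, 147.25, 180, 180, 180].

## Interface

Orientations are given as [roll, pitch, yaw] about the fixed x, y, z axes, in that order (R = Rz(yaw) Ry(pitch) Rx(roll)).
In Python, from workcell import bot gives the robot as it stands.
- The arm moves only by the tool servo_tool, never from a script. Its argument "motion" is a list that holds one entry, the list of rows, each a list of 6 numbers: the shift along the tool's x, y, z in mm, then the turn, a rotation vector about the tool's x, y, z in rad. A call has 1 to 5 rows; each row shifts and turns the commanded pose from where the row before left it, along the tool's axes as they then stand; what a row does not reach is not made up. A row lasts 1/10 s, in which the tool goes at most 50 mm and 8.59 degrees, less where a joint would pass 70% of its speed; a pose out of reach is approached as far as the arm can. A call is refused whole if a number of a shift passes 50 or a number of a turn 0.15, either way. A call with a gripper value outside its range is refused whole. "gripper" is the finger opening in mm, from 0 to 85.4, set as the call begins (left out, the last holds). The fingers move at their own pace and stop on an object; "newtons" is the grip in N (left out, the last holds). Time passes only in rows, so rows that do not move let the fingers close. It gives the time, the measured TCP pose, the force and the opening at its end, in the units of the state.
- bot.get_obs(): the state, without advancing time (a new reading comes with each control period).
- bot.camera(name): name is "side" or "top"; returns a dict with "color" (480x640x3 uint8, red, green, blue), "fx", "fy", "cx", "cy" (pixels), "k1" (the pictures are not rectified: a ray, as slopes to the right and down, at radius r is drawn at 1 + k1 r^2 times it, then the intrinsics apply), "R" (3x3) and "t" (3): a world point X has camera coordinates R X + t. Camera axes: x right, y down, z forward; pixel columns grow to the right and rows downward; lengths in m; the calibration is good to about 2 mm. A picture is of the moment at which its call begins. There is no depth.
- bot.job_done(): hands the job in, once; it reports no verdict.
Trained networks look in a picture, given as the dict that the camera call returned (one of the last four; its "shot" number tells which), for a name from the list of things; names that differ only in an ending like _2 or _b are one class to them, and where a whole thing is asked for, a point or a joint stands for the part that bears it (a point fixed in the world has none). Each returns a list of dicts, best first, with "confidence" (0 to 1); they miss things now and then, are a little off and sometimes report something else, mostly with a low value. They report only what shows in the picture. A call takes as long as a camera call.
- bot.look_for(picture, label): "rect" ([left, top, width, height] in pixels, round what is visible of it).
The state is a dict: "time": time; "q": joint angles; "qd": joint speeds; "joint_efforts": joint torques, N m; "ee_pos": TCP position; "tcp_rot": TCP orientation; "wrist_force": force on the tool from outside, world axes, zero at the start; "torque": the same for the moment, N m; "opening": finger opening in m.
Only numpy, scipy, OpenCV 4.12 (cv2) and the standard library are available. Lean on these libraries where they do the work, as an engineer would, in place of code of your own. Each camera call takes 0.05 s, during which the arm holds its last target.

## Working session

There is one attempt and no reset: what is moved stays moved. The work goes in short steps, Python scripts to look and compute and a tool call to move; the robot and the scene stay as the last step left them, time stands still between calls to the robot, and variables do not carry over. Pictures are saved under pics/ and viewed, and the job is handed in when it is done.

Besides the shell and the picture viewer there is one more tool, called after ">>>" as a command line: name --argument value ..., lists and objects as JSON in quotes. servo_tool: Moves the arm, as the interface text tells. Its arguments: {"type":"object","properties":{"motion":{"type":"array","items":{"type":"array","items":{"type":"array","items":{"type":"number"}}}},"gripper":{"type":"number"},"newtons":{"type":"number"}},"required":["motion"]}

```bash
mkdir -p pics; ls; cat > h.py <<'E'
import numpy as np, cv2
from workcell import bot
def save(c,n,crop=None,s=1):
    im=cv2.cvtColor(c["color"],cv2.COLOR_RGB2BGR)
    if crop: x,y,w,h=crop; im=im[y:y+h,x:x+w]
    if s!=1: im=cv2.resize(im,None,fx=s,fy=s,interpolation=cv2.INTER_CUBIC)
    cv2.imwrite("pics/"+n,im)
def ray(c,u,v):
    K=np.array([[c["fx"],0,c["cx"]],[0,c["fy"],c["cy"]],[0,0,1.]])
    p=cv2.undistortPoints(np.array([[[u,v]]],float),K,np.array([c["k1"],0,0,0.]))[0,0]
    R=np.array(c["R"]);t=np.array(c["t"])
    return -R.T@t, R.T@np.array([p[0],p[1],1])
def atz(c,u,v,z):
    o,d=ray(c,u,v); return o+d*(z-o[2])/d[2]
def proj(c,X):
    R=np.array(c["R"]);t=np.array(c["t"]);p=R@np.array(X)+t
    a=p[:2]/p[2]; a=a*(1+c["k1"]*(a@a)); return np.array([c["fx"]*a[0]+c["cx"],c["fy"]*a[1]+c["cy"]])
E
python3 - <<'E'
from h import *
for n in("top","side"):
    c=bot.camera(n); save(c,n+"0.png"); print(n,c["fx"],c["k1"],(-np.array(c["R"]).T@c["t"]).round(3))
    for l in("dial_axis","dial_pointer","heat_dial","start_button","start_button_top","stop_button_top","plate_machine","driver_mid"):
        print(l,[( [round(x) for x in d["rect"]],round(d["confidence"],2)) for d in bot.look_for(c,l)[:2]])
o=bot.get_obs(); print(o)
E
```

```text
pics
top 511.6746064348966 -0.05216421533597739 [0.495 0.065 0.895]
dial_axis [([316, 266, 39, 40], 0.56)]
dial_pointer [([319, 270, 36, 37], 0.81)]
heat_dial [([318, 267, 39, 40], 0.83)]
start_button [([396, 258, 18, 23], 0.77)]
start_button_top [([395, 262, 21, 18], 0.53)]
stop_button_top [([441, 250, 21, 18], 0.59)]
plate_machine [([268, 149, 206, 185], 0.72)]
driver_mid [([372, 316, 72, 22], 0.8), ([323, 272, 24, 27], 0.41)]
side 503.2738617731914 -0.12250643639320076 [0.364 0.846 0.63 ]
dial_axis [([334, 234, 33, 27], 0.63)]
dial_pointer [([335, 232, 31, 28], 0.64)]
heat_dial [([336, 231, 29, 26], 0.97)]
start_button [([342, 211, 14, 11], 0.39)]
start_button_top [([339, 210, 14, 12], 0.59)]
stop_button_top []
plate_machine [([256, 198, 124, 98], 0.73), ([385, 232, 8, 26], 0.42)]
driver_mid [([386, 235, 9, 24], 0.65)]
{'time': 0.9, 'q': array([ 7.03599337e+01,  4.98062296e+00,  1.00800261e+01,  9.50994824e+01,
       -1.31971148e-03,  9.00010338e+01]), 'qd': array([-0.10546421,  0.00097782,  0.0375034 , -0.01865403,  0.03272876,
        0.01487097]), 'joint_efforts': array([ 2.84837370e-03, -5.20088124e+01,  4.64866197e+01,  9.84994440e-04,
       -4.48351875e-05,  4.83593283e-06]), 'ee_pos': array([0.18486974, 0.51800972, 0.25028385]), 'tcp_rot': array([-1.79999921e+02,  1.31971291e-03,  1.60358900e+02]), 'wrist_force': array([ 0.35253011,  0.20504454, -0.32377869]), 'torque': array([ 0.08591178,  0.02652474, -0.00461895]), 'opening': 0.08540285639411029}
```

```bash
python3 - <<'E'
from h import *
c=bot.camera("top"); save(c,"topc.png",(260,140,230,200),3.4)
np.save("top.npy",c,allow_pickle=True)
save(c,"topd.png",(300,245,75,75),8)
d=bot.camera("side"); save(d,"sided.png",(250,190,150,110),5)
np.save("side.npy",d,allow_pickle=True)
for l,p,z in(("dial",(337.5,287),.073),("green",(405.5,270.5),.083),("red",(451.5,259),.083)): print(l,atz(c,*p,z).round(4))
for l,p,z in(("dial",(350.5,246),.083),("green",(346,216),.083)): print(l,atz(d,*p,z).round(4))
E
```

```text
dial [0.5148 0.0066 0.073 ]
green [ 0.54   -0.1021  0.083 ]
red [ 0.558  -0.1776  0.083 ]
dial [0.5121 0.0185 0.083 ]
green [ 0.5457 -0.0972  0.083 ]
```

View pics/topc.png

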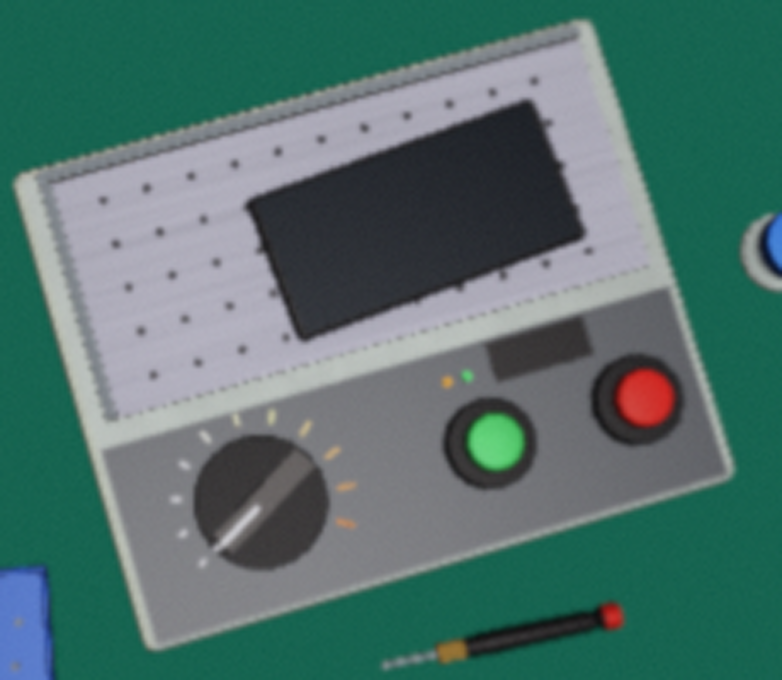

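View pics/topd.png

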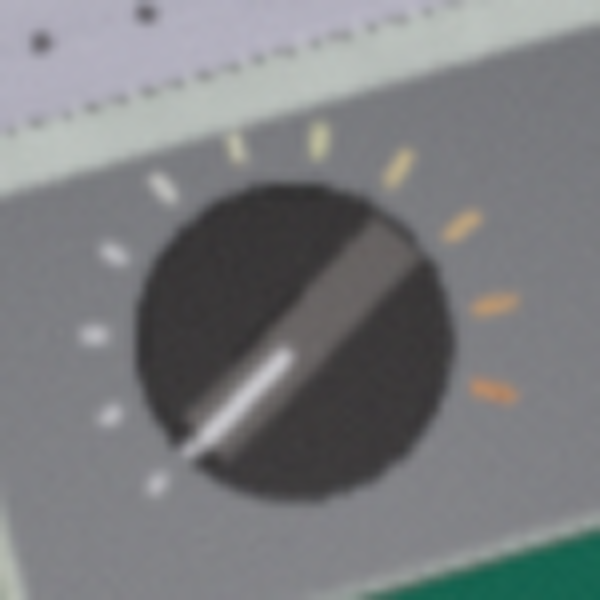

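View pics/sided.png

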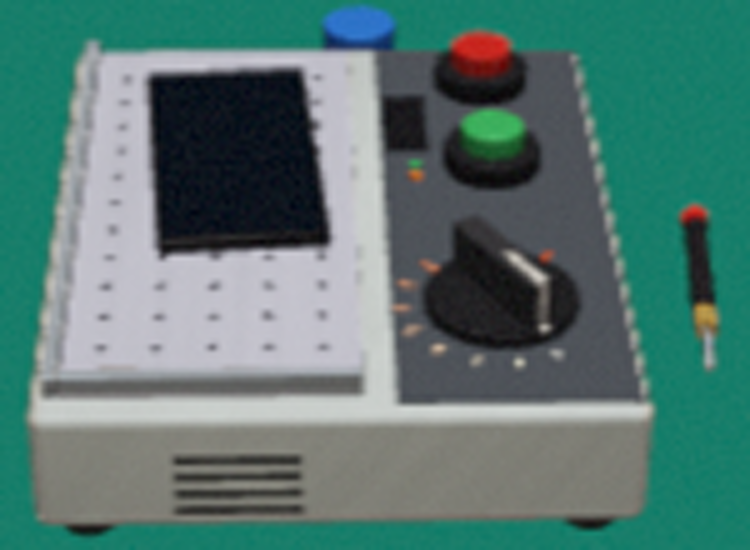

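View pics/top0.png

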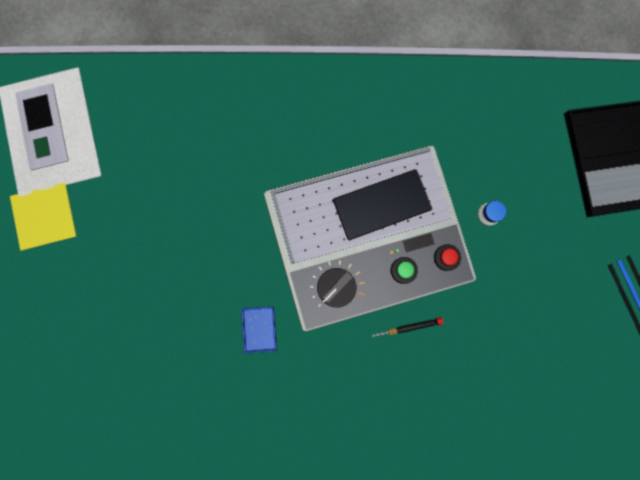

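```bash
python3 - <<'E'
from h import *
from scipy.optimize import least_squares
c=np.load("top.npy",allow_pickle=True).item(); d=np.load("side.npy",allow_pickle=True).item()
T=lambda u,v:(300+(u+.5)/8-.5,245+(v+.5)/8-.5)
C=lambda u,v:(260+u/3.4,140+v/3.4)
S=lambda u,v:(250+u/5,190+v/5)
obs=[(c,T(296,342),(-.066,.078,.073)),(c,C(497,442),(-.070,-.035,.083)),(c,C(646,398),(-.07,-.11,.083)),
 (d,S(501,299),(-.066,.078,.073)),(d,S(493,128),(-.070,-.035,.083)),(d,S(481,50),(-.07,-.11,.083))]
def W(p,m):
    cs,sn=np.cos(p[2]),np.sin(p[2]); return [p[0]+cs*m[0]-sn*m[1],p[1]+sn*m[0]+cs*m[1],m[2]]
for sel in(obs[:3],obs[3:],obs):
    f=lambda p:np.concatenate([proj(k,W(p,m))-np.array(o) for k,o,m in sel])
    r=least_squares(f,[.6,-.05,.2]);p=r.x
    print(p[:2].round(4),np.degrees(p[2]).round(2),r.fun.round(2))
    print([np.round(W(p,m),4) for _,_,m in obs[:3]])
mk=[(155,485),(110,415),(93,335),(115,253),(163,187),(236,148),(320,140),(398,168),(462,225),(495,305),(495,392)]
P=np.array([atz(c,*T(*m),.065) for m in mk])[:,:2]
f=lambda q:np.hypot(*(P-q[:2]).T)-q[2]
q=least_squares(f,[.51,.01,.04]).x; print("marks",q); print(np.degrees(np.arctan2(*(P-q[:2]).T[::-1])).round(1))
a=atz(c,*T(197,446),.092)-atz(c,*T(400,237),.092); print("pointer ang",np.degrees(np.arctan2(a[1],a[0])),np.hypot(*a[:2]))
E
```

```text
[ 0.5989 -0.0502] 15.56 [ 0.52 -0.08 -0.33 -0.04 -0.2   0.13]
[array([0.5144, 0.0073, 0.073 ]), array([ 0.5409, -0.1027,  0.083 ]), array([ 0.561 , -0.1749,  0.083 ])]
[ 0.5979 -0.0438] 15.7 [ 0.04 -1.05 -0.1   0.9   0.05  0.41]
[array([0.5132, 0.0134, 0.073 ]), array([ 0.54  , -0.0964,  0.083 ]), array([ 0.5603, -0.1686,  0.083 ])]
[ 0.5988 -0.0493] 15.61 [ 0.04  0.02 -0.82  0.   -0.69  0.14  0.08 -2.54  0.04 -0.34  0.24 -0.69]
[array([0.5142, 0.008 , 0.073 ]), array([ 0.5408, -0.1019,  0.083 ]), array([ 0.561 , -0.1741,  0.083 ])]
marks [0.51468976 0.00726481 0.04103863]
[ 134.7  111.1   88.    63.9   40.7   17.1   -7.1  -30.9  -55.5  -80.2
 -104.9]
pointer ang 135.1730726114663 0.05715353991721803
```

```bash
cat > plan.py <<'E'
from h import *
import sys
from scipy.spatial.transform import Rotation as Ro
def plan(tgt,yaw,n,R=None,p=None):
    o=bot.get_obs()
    if p is None: p=np.array(o["ee_pos"]); R=Ro.from_euler('xyz',o["tcp_rot"],degrees=True)
    Rt=Ro.from_euler('xyz',[180,0,yaw],degrees=True)
    rv=(R.inv()*Rt).as_rotvec()
    d=(np.array(tgt)-p)/n*1000
    for i in range(n):
        Rc=R*Ro.from_rotvec(rv*i/n); s=Rc.inv().apply(d)
        print([round(x,1) for x in s]+[round(x,3) for x in rv/n])
    print("t",o["time"],"pos",np.round(p,4),"rot",np.round(o["tcp_rot"],2),"q",o["q"].round(1),"F",o["wrist_force"].round(2),"open",o["opening"])
def dial(r,l,ang,ax=(.5143,.0075)):
    a=np.radians(ang); return np.array([ax[0]+r*np.cos(a)-l*np.sin(a),ax[1]+r*np.sin(a)+l*np.cos(a)])
E
python3 - <<'E'
from plan import *
t=dial(.026,.029,135.6); print(t)
plan([*t,.2],225.6,15)
E
```

```text
[0.47543347 0.00497154]
[np.float64(-29.7), np.float64(-25.7), np.float64(3.4), np.float64(0.0), np.float64(-0.0), np.float64(-0.076)]
[np.float64(-27.7), np.float64(-27.9), np.float64(3.4), np.float64(0.0), np.float64(-0.0), np.float64(-0.076)]
[np.float64(-25.5), np.float64(-29.9), np.float64(3.4), np.float64(0.0), np.float64(-0.0), np.float64(-0.076)]
[np.float64(-23.2), np.float64(-31.8), np.float64(3.4), np.float64(0.0), np.float64(-0.0), np.float64(-0.076)]
[np.float64(-20.7), np.float64(-33.4), np.float64(3.4), np.float64(0.0), np.float64(-0.0), np.float64(-0.076)]
[np.float64(-18.1), np.float64(-34.9), np.float64(3.4), np.float64(0.0), np.float64(-0.0), np.float64(-0.076)]
[np.float64(-15.4), np.float64(-36.2), np.float64(3.4), np.float64(0.0), np.float64(-0.0), np.float64(-0.076)]
[np.float64(-12.6), np.float64(-37.2), np.float64(3.4), np.float64(0.0), np.float64(-0.0), np.float64(-0.076)]
[np.float64(-9.8), np.float64(-38.1), np.float64(3.4), np.float64(0.0), np.float64(-0.0), np.float64(-0.076)]
[np.float64(-6.8), np.float64(-38.7), np.float64(3.4), np.float64(0.0), np.float64(-0.0), np.float64(-0.076)]
[np.float64(-3.9), np.float64(-39.1), np.float64(3.4), np.float64(0.0), np.float64(-0.0), np.float64(-0.076)]
[np.float64(-0.9), np.float64(-39.3), np.float64(3.4), np.float64(0.0), np.float64(-0.0), np.float64(-0.076)]
[np.float64(2.1), np.float64(-39.3), np.float64(3.4), np.float64(0.0), np.float64(-0.0), np.float64(-0.076)]
[np.float64(5.0), np.float64(-39.0), np.float64(3.4), np.float64(0.0), np.float64(-0.0), np.float64(-0.076)]
[np.float64(8.0), np.float64(-38.5), np.float64(3.4), np.float64(0.0), np.float64(-0.0), np.float64(-0.076)]
t 1.0 pos [0.1849 0.518  0.2503] rot [180.    -0.   160.36] q [70.4  5.  10.1 95.1  0.  90. ] F [-0.45  0.05 -0.05] open 0.08567322149173091
```

>>> servo_tool --motion '[[[-30, -26, 3.4, 0, 0, -0.076], [-28, -28, 3.4, 0, 0, -0.076], [-25, -30, 3.4, 0, 0, -0.076], [-23, -32, 3.4, 0, 0, -0.076], [-21, -33, 3.4, 0, 0, -0.076]]]' --gripper 0 --newtons 20

```text
time: 1.5
ee_pos: [0.2822, 0.3452, 0.2332]
tcp_rot: [180.0, 0.0, -177.7]
wrist_force: [0.7, 1.0, 0.8]
opening: 0.0127
```

>>> servo_tool --motion '[[[-18, -35, 3.4, 0, 0, -0.076], [-15, -36, 3.4, 0, 0, -0.076], [-13, -37, 3.4, 0, 0, -0.076], [-10, -38, 3.4, 0, 0, -0.076], [-7, -39, 3.4, 0, 0, -0.076]]]'

```text
time: 2.0
ee_pos: [0.3795, 0.1744, 0.2164]
tcp_rot: [180.0, 0.0, -155.9]
wrist_force: [1.1, 0.2, 0.3]
opening: -0.0
```

```bash
python3 - <<'E'
from plan import *
t=dial(.026,.029,135.6); print(t)
plan([*t,.14],225.6,6)
E
```

```text
[0.47543347 0.00497154]
[np.float64(-3.1), np.float64(-32.3), np.float64(12.7), np.float64(-0.0), np.float64(0.0), np.float64(-0.063)]
[np.float64(-1.0), np.float64(-32.4), np.float64(12.7), np.float64(-0.0), np.float64(0.0), np.float64(-0.063)]
[np.float64(1.0), np.float64(-32.4), np.float64(12.7), np.float64(-0.0), np.float64(0.0), np.float64(-0.063)]
[np.float64(3.0), np.float64(-32.3), np.float64(12.7), np.float64(-0.0), np.float64(0.0), np.float64(-0.063)]
[np.float64(5.0), np.float64(-32.1), np.float64(12.7), np.float64(-0.0), np.float64(0.0), np.float64(-0.063)]
[np.float64(7.0), np.float64(-31.7), np.float64(12.7), np.float64(-0.0), np.float64(0.0), np.float64(-0.063)]
t 2.0 pos [0.3795 0.1744 0.2164] rot [ 1.8000e+02  5.0000e-02 -1.5591e+02] q [ 24.7 -13.7 -11.2  92.4   0.    0.6] F [1.13 0.23 0.31] open -7.740205608534896e-06
```

>>> servo_tool --motion '[[[-3, -32, 12, 0, 0, -0.063], [-1, -32, 12, 0, 0, -0.063], [1, -32, 12, 0, 0, -0.063], [3, -32, 12, 0, 0, -0.063], [5, -32, 12, 0, 0, -0.063]]]'

```text
time: 2.5
ee_pos: [0.4583, 0.0345, 0.156]
tcp_rot: [-180.0, 0.0, -137.9]
wrist_force: [0.9, -0.1, -0.0]
opening: -0.0002
```

>>> servo_tool --motion '[[[7, -32, 12, 0, 0, -0.063], [0, 0, 0, 0, 0, 0], [0, 0, 0, 0, 0, 0]]]'

```text
time: 2.8
ee_pos: [0.4737, 0.0069, 0.144]
tcp_rot: [179.9, -0.0, -134.6]
wrist_force: [0.0, -0.1, -0.2]
opening: 0.0
```

```bash
python3 - <<'E'
from plan import *
t=dial(.026,.029,135.6); print(t)
plan([*t,.100],225.6,2)
for n in("top","side"):
    c=bot.camera(n); save(c,n+"1.png",(250,170,200,150),4)
    print(n,proj(c,bot.get_obs()["ee_pos"]),proj(c,bot.get_obs()["ee_pos"]-np.array([0,0,.019])))
E
```

```text
[0.47543347 0.00497154]
[np.float64(0.1), np.float64(-1.3), np.float64(22.0), np.float64(0.0), np.float64(-0.0), np.float64(-0.001)]
[np.float64(0.1), np.float64(-1.3), np.float64(22.0), np.float64(0.0), np.float64(-0.0), np.float64(-0.001)]
t 2.8 pos [0.4737 0.0069 0.144 ] rot [ 1.7995e+02 -4.0000e-02 -1.3456e+02] q [  0.8  -6.2 -12.7  83.5   0.  -44.6] F [ 0.04 -0.12 -0.25] open 4.76149827314641e-05
top [340.68988789 313.98801012] [339.70859062 313.63981366]
side [372.21786412 219.06621309] [371.62909036 227.5087773 ]
```

View pics/side1.png

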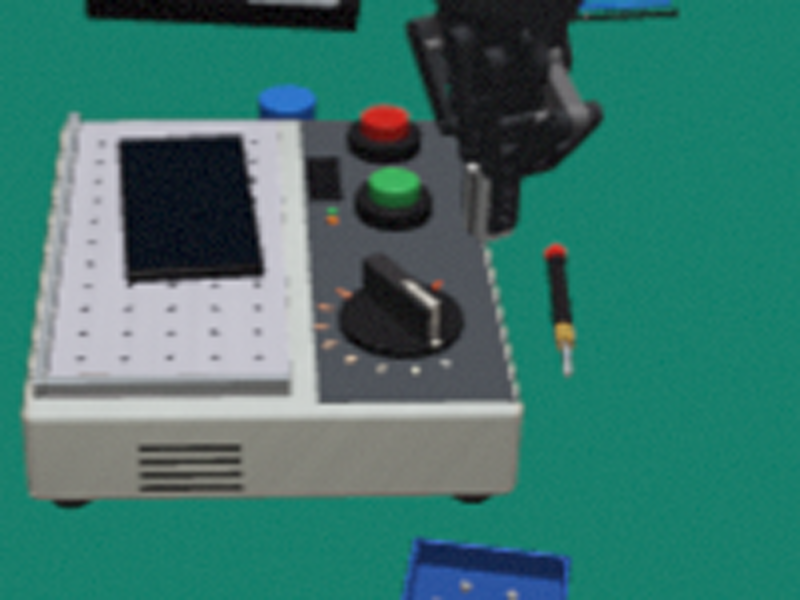

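View pics/top1.png

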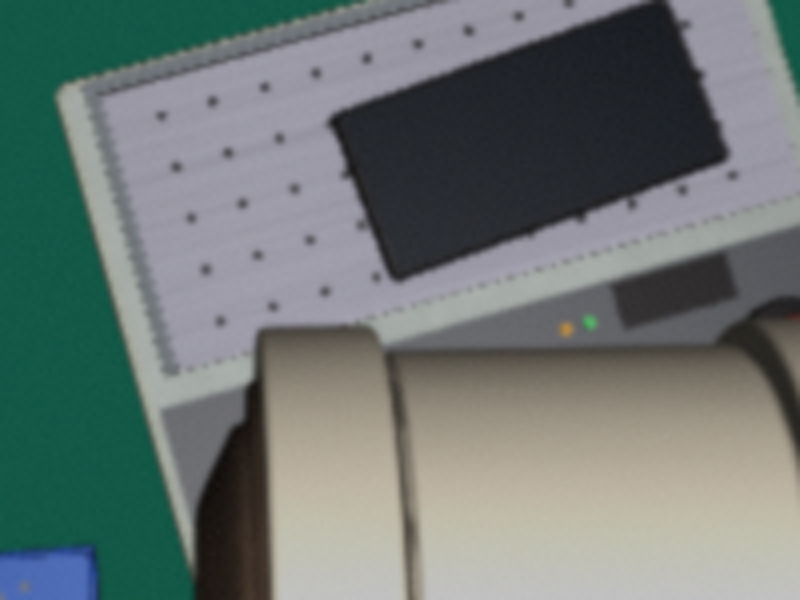

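>>> servo_tool --motion '[[[0, -1.3, 15, 0, 0, 0], [0, -1.3, 15, 0, 0, 0], [0, 0, 10, 0, 0, 0], [0, 0, 5, 0, 0, 0], [0, 0, 0, 0, 0, 0]]]'

```text
time: 3.4
ee_pos: [0.4752, 0.0056, 0.0982]
tcp_rot: [179.9, -0.1, -134.4]
wrist_force: [0.9, -0.4, -0.0]
opening: 0.0
```

```bash
python3 - <<'E'
from plan import *
t=dial(.026,.029,135.6); print(t)
plan([*t,.099],225.6,1)
for n in("side",):
    c=bot.camera(n); save(c,n+"2.png",(290,190,120,90),6)
E
```

```text
[0.47543347 0.00497154]
[np.float64(0.3), np.float64(-0.6), np.float64(-0.8), np.float64(0.001), np.float64(-0.001), np.float64(-0.0)]
t 3.4 pos [0.4752 0.0056 0.0982] rot [ 1.7993e+02 -7.0000e-02 -1.3443e+02] q [  0.7  -5.4 -17.1  78.4   0.  -44.9] F [ 0.9  -0.37 -0.03] open 4.398848070424187e-05
```

View pics/side2.png

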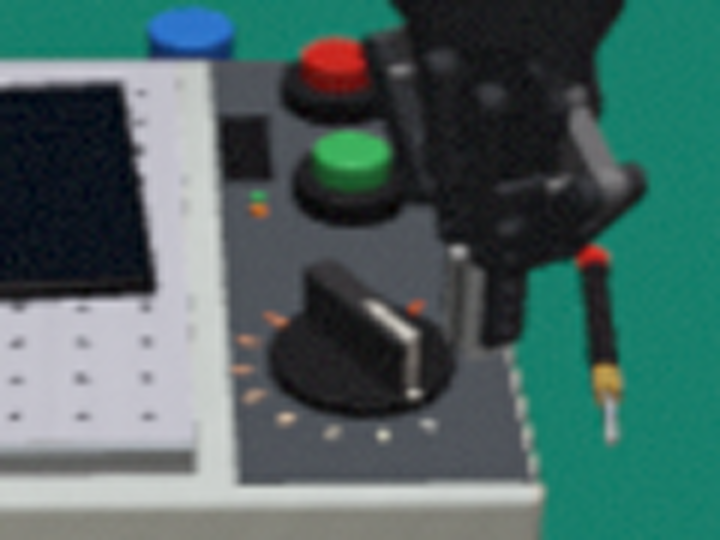

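>>> servo_tool --motion '[[[-3, -0.5, 0, 0, 0, 0], [-3, 0, 0, 0, 0, 0], [-3, 0, 0, 0, 0, 0], [-2, 0, 0, 0, 0, 0], [0, 0, 0, 0, 0, 0]]]'

```text
time: 3.95
ee_pos: [0.4841, 0.0133, 0.0993]
tcp_rot: [-180.0, 0.0, -134.4]
wrist_force: [-0.2, -0.4, 0.4]
opening: -0.0001
```

>>> servo_tool --motion '[[[-1.1, 0.7, 0, 0, 0, 0.042], [-1.1, 0.7, 0, 0, 0, 0.042], [-1.1, 0.7, 0, 0, 0, 0.042]]]'

```text
time: 4.25
ee_pos: [0.4844, 0.0164, 0.0992]
tcp_rot: [-180.0, -0.1, -141.8]
wrist_force: [-2.9, -2.6, 1.0]
opening: 0.0
```

```bash
python3 - <<'E'
from plan import *
t=dial(.026,.017,135.6-7.2); print(t)
plan([*t,.099],225.6-7.2,1)
for n in("side",):
    c=bot.camera(n); save(c,n+"3.png",(290,190,120,90),6)
E
```

```text
[0.48482737 0.01731652]
[np.float64(-0.9), np.float64(0.5), np.float64(0.2), np.float64(-0.0), np.float64(-0.001), np.float64(-0.003)]
t 4.25 pos [0.4844 0.0164 0.0992] rot [-1.7998e+02 -8.0000e-02 -1.4177e+02] q [  2.   -4.1 -15.8  78.4  -0.1 -36.3] F [-2.93 -2.57  0.97] open 2.042549697035783e-05
```

View pics/side3.png

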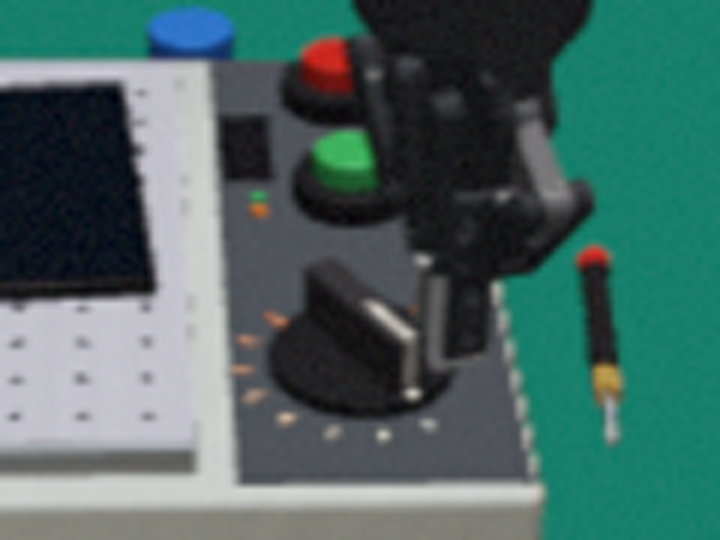

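>>> servo_tool --motion '[[[-1.3, 0.8, 0, 0, 0, 0.042], [-1.3, 0.8, 0, 0, 0, 0.042], [-1.1, 0.7, 0, 0, 0, 0.042], [-1.1, 0.7, 0, 0, 0, 0.042], [-1.1, 0.7, 0, 0, 0, 0.042]]]'

```text
time: 4.8
ee_pos: [0.4874, 0.0232, 0.0992]
tcp_rot: [180.0, -0.0, -153.7]
wrist_force: [-2.1, -0.0, -0.6]
opening: 0.0001
```

```bash
python3 - <<'E'
from plan import *
t=dial(.026,.017,135.6-19.2); print(t)
plan([*t,.099],225.6-19.2,1)
for n in("side",):
    c=bot.camera(n); save(c,n+"4.png",(290,190,120,90),6)
E
```

```text
[0.48751239 0.02322971]
[np.float64(-0.1), np.float64(-0.0), np.float64(0.2), np.float64(0.0), np.float64(-0.0), np.float64(-0.002)]
t 4.8 pos [0.4874 0.0232 0.0992] rot [ 1.7998e+02 -3.0000e-02 -1.5373e+02] q [  2.7  -3.7 -15.4  78.4   0.  -23.5] F [-2.14 -0.02 -0.56] open 0.00012713371938697182
```

View pics/side4.png

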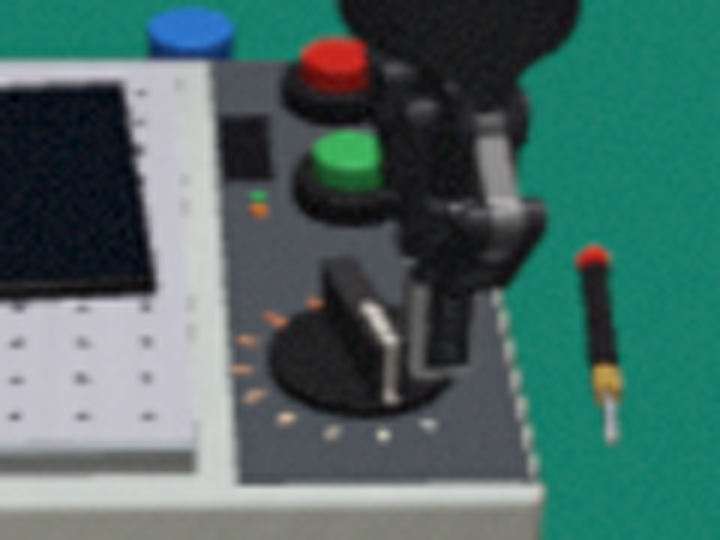

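>>> servo_tool --motion '[[[-1.1, 0.7, 0, 0, 0, 0.042], [-1.1, 0.7, 0, 0, 0, 0.042], [-1.1, 0.7, 0, 0, 0, 0.042], [-1.1, 0.7, 0, 0, 0, 0.042], [-1.1, 0.7, 0, 0, 0, 0.042]]]'

```text
time: 5.35
ee_pos: [0.4909, 0.0281, 0.0992]
tcp_rot: [-180.0, -0.1, -165.7]
wrist_force: [-5.3, -3.1, 3.3]
opening: -0.0002
```

>>> servo_tool --motion '[[[-1.1, 0.7, 0, 0, 0, 0.042], [-1.1, 0.7, 0, 0, 0, 0.042], [-1.1, 0.7, 0, 0, 0, 0.042], [-1.1, 0.7, 0, 0, 0, 0.042], [-1.1, 0.7, 0, 0, 0, 0.042]]]'

```text
time: 5.85
ee_pos: [0.4963, 0.0328, 0.0993]
tcp_rot: [180.0, -0.0, -177.8]
wrist_force: [-1.4, 0.6, -0.7]
opening: 0.0001
```

```bash
python3 - <<'E'
from plan import *
t=dial(.026,.017,135.6-43.2); print(t)
plan([*t,.099],225.6-43.2,1)
for n in("side",):
    c=bot.camera(n); save(c,n+"5.png",(290,190,120,90),6)
E
```

```text
[0.49622614 0.03276531]
[np.float64(0.1), np.float64(-0.1), np.float64(0.3), np.float64(0.0), np.float64(-0.0), np.float64(-0.003)]
t 5.85 pos [0.4963 0.0328 0.0993] rot [ 179.99   -0.   -177.76] q [  3.8  -2.4 -14.2  78.3   0.    1.5] F [-1.41  0.56 -0.71] open 0.00011220530342133091
```

View pics/side5.png

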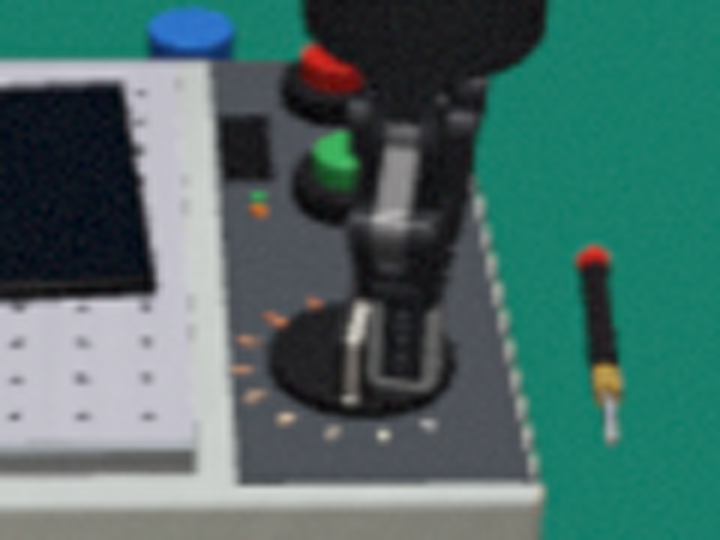

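Two clicks done, as expected. Two more half-calls per click follow, ending at about 92° of tool rotation.

>>> servo_tool --motion '[[[-1.1, 0.7, 0, 0, 0, 0.042], [-1.1, 0.7, 0, 0, 0, 0.042], [-1.1, 0.7, 0, 0, 0, 0.042], [-1.1, 0.7, 0, 0, 0, 0.042], [-1.1, 0.7, 0, 0, 0, 0.042]]]'

```text
time: 6.4
ee_pos: [0.501, 0.036, 0.0992]
tcp_rot: [-180.0, -0.1, 170.2]
wrist_force: [-4.6, 0.6, 3.8]
opening: 0.0
```

>>> servo_tool --motion '[[[-1.1, 0.7, 0, 0, 0, 0.042], [-1.1, 0.7, 0, 0, 0, 0.042], [-1.1, 0.7, 0, 0, 0, 0.042], [-1.1, 0.7, 0, 0, 0, 0.042], [-1.1, 0.7, 0, 0, 0, 0.042]]]'

```text
time: 6.9
ee_pos: [0.5082, 0.038, 0.0993]
tcp_rot: [180.0, 0.0, 158.2]
wrist_force: [0.4, 0.2, -0.1]
opening: -0.0002
```

```bash
python3 - <<'E'
from plan import *
t=dial(.026,.017,135.6-67.2); print(t)
plan([*t,.099],225.6-67.2,1)
for n in("side",):
    c=bot.camera(n); save(c,n+"6.png",(290,190,120,90),6)
E
```

```text
[0.50806504 0.03793231]
[np.float64(0.1), np.float64(-0.2), np.float64(0.3), np.float64(0.0), np.float64(0.0), np.float64(-0.003)]
t 6.9 pos [0.5082 0.038  0.0993] rot [179.99   0.   158.21] q [  4.3  -0.8 -12.5  78.2   0.   26.1] F [ 0.39  0.16 -0.11] open -0.0002449638119439399
```

View pics/side6.png

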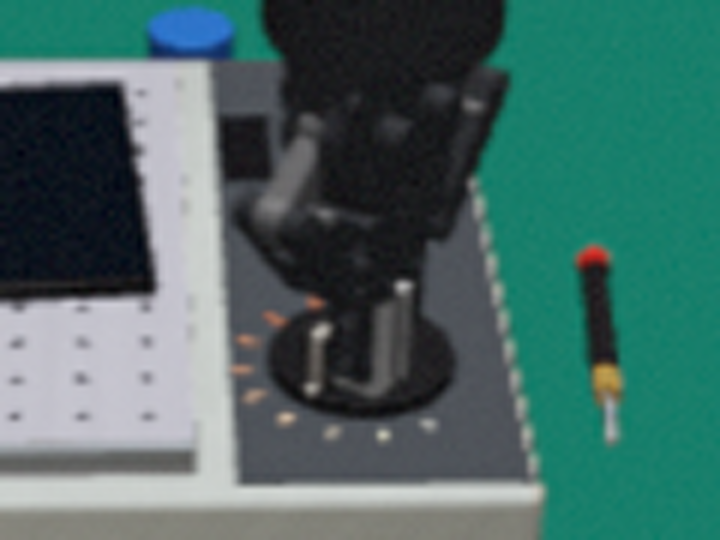

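>>> servo_tool --motion '[[[-1.1, 0.7, 0, 0, 0, 0.042], [-1.1, 0.7, 0, 0, 0, 0.042], [-1.1, 0.7, 0, 0, 0, 0.042], [-1.1, 0.7, 0, 0, 0, 0.042], [-1.1, 0.7, 0, 0, 0, 0.042]]]'

```text
time: 7.45
ee_pos: [0.5141, 0.0388, 0.0993]
tcp_rot: [-180.0, -0.1, 146.2]
wrist_force: [-1.0, 1.1, 0.0]
opening: -0.0004
```

>>> servo_tool --motion '[[[-1.1, 0.7, 0, 0, 0, 0.042], [-1.1, 0.7, 0, 0, 0, 0.042], [-1.1, 0.7, 0, 0, 0, 0.042], [-1.1, 0.7, 0, 0, 0, 0.042]]]'

```text
time: 7.85
ee_pos: [0.5198, 0.0382, 0.0992]
tcp_rot: [-180.0, -0.0, 136.6]
wrist_force: [-0.5, 0.1, 1.0]
opening: -0.0001
```

```bash
python3 - <<'E'
from plan import *
t=dial(.026,.017,135.6-91.2); print(t)
plan([*t,.099],225.6-91.2,1)
for n in("side",):
    c=bot.camera(n); save(c,n+"7.png",(290,190,120,90),6)
E
```

```text
[0.52098201 0.03783728]
[np.float64(-1.1), np.float64(0.5), np.float64(0.2), np.float64(-0.0), np.float64(-0.0), np.float64(0.038)]
t 7.85 pos [0.5198 0.0382 0.0992] rot [-1.8000e+02 -1.0000e-02  1.3658e+02] q [  4.2   0.8 -11.   78.2   0.   47.6] F [-0.52  0.07  0.96] open -0.00011097792105938187
```

View pics/side7.png

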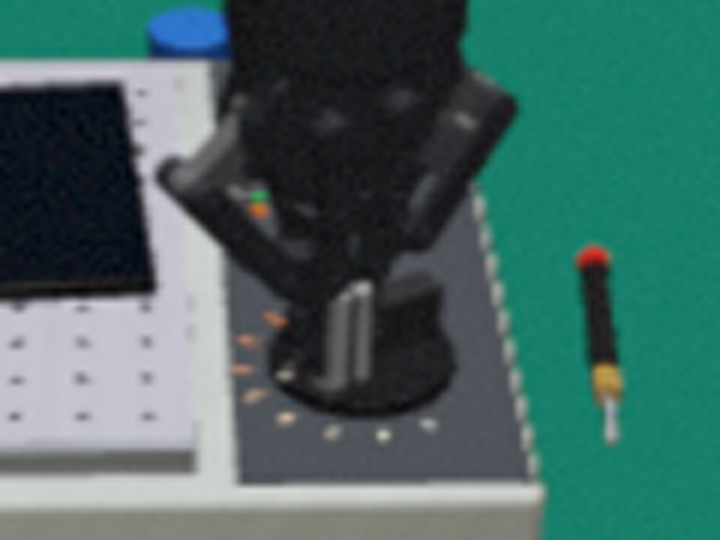

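>>> servo_tool --motion '[[[5, 0, 0, 0, 0, 0], [10, 0, 0, 0, 0, 0], [10, 0, -5, 0, 0, 0], [0, 0, -25, 0, 0, 0], [0, 0, -30, 0, 0, 0]]]'

```text
time: 8.4
ee_pos: [0.5002, 0.0561, 0.1595]
tcp_rot: [-179.9, -0.1, 136.6]
wrist_force: [-0.2, -0.2, 1.4]
opening: 0.0001
```

```bash
python3 - <<'E'
from plan import *
c=bot.camera("side"); save(c,"side8.png",(290,190,120,90),6)
plan([.5408,-.102,.14],105.6,6)
E
```

```text
[np.float64(-22.8), np.float64(-14.8), np.float64(4.3), np.float64(0.001), np.float64(0.0), np.float64(0.09)]
[np.float64(-24.0), np.float64(-12.6), np.float64(4.3), np.float64(0.001), np.float64(0.0), np.float64(0.09)]
[np.float64(-25.1), np.float64(-10.4), np.float64(4.3), np.float64(0.001), np.float64(0.0), np.float64(0.09)]
[np.float64(-25.9), np.float64(-8.1), np.float64(4.3), np.float64(0.001), np.float64(0.0), np.float64(0.09)]
[np.float64(-26.5), np.float64(-5.8), np.float64(4.3), np.float64(0.001), np.float64(0.0), np.float64(0.09)]
[np.float64(-26.9), np.float64(-3.3), np.float64(4.2), np.float64(0.001), np.float64(0.0), np.float64(0.09)]
t 8.45 pos [0.5022 0.0563 0.1654] rot [179.76   0.2  136.62] q [ 6.4 -2.3 -6.7 85.3  0.  49.8] F [ 0.06 -0.39  4.83] open -0.00033921087725267377
```

View pics/side8.png

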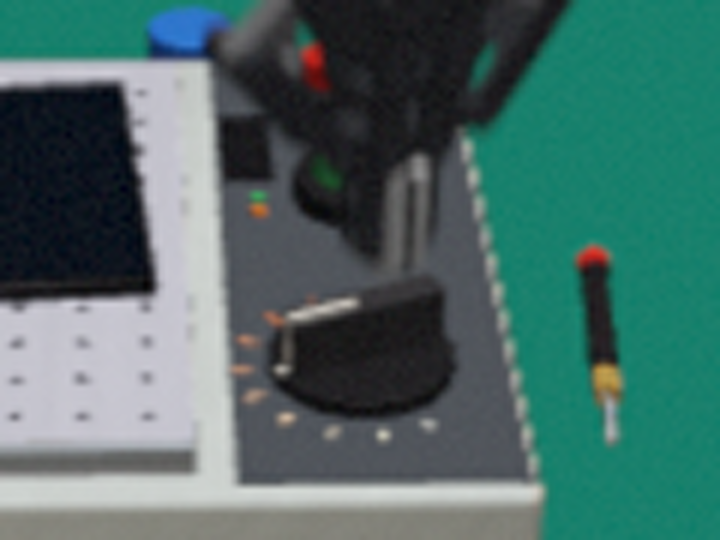

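```bash
python3 - <<'E'
from plan import *
c=bot.camera("side")
d=np.load("side.npy",allow_pickle=True).item()
def S(p): return (p-np.array([290,190]))*6
ax=np.array([.5143,.0075])
print("ctr",S(proj(c,[*ax,.073])))
for k in range(6):
    a=135.6-24*k
    e=lambda r,z:S(proj(c,[ax[0]+r*np.cos(np.radians(a)),ax[1]+r*np.sin(np.radians(a)),z])).round(0)
    print(k,"base",e(.028,.073),"top",e(.028,.093),"tailtop",e(-.028,.093),"mark",e(.041,.065))
t=bot.camera("top"); save(t,"top8.png",(300,245,75,75),8)
E
```

```text
ctr [361.85747205 342.71644492]
0 base [409. 383.] top [412. 332.] tailtop [318. 255.] mark [431. 422.]
1 base [377. 389.] top [379. 338.] tailtop [350. 249.] mark [383. 431.]
2 base [341. 387.] top [343. 336.] tailtop [384. 251.] mark [331. 429.]
3 base [310. 378.] top [312. 327.] tailtop [415. 259.] mark [284. 414.]
4 base [288. 362.] top [289. 311.] tailtop [437. 274.] mark [252. 391.]
5 base [279. 343.] top [280. 293.] tailtop [448. 292.] mark [240. 363.]
```

View pics/top8.png

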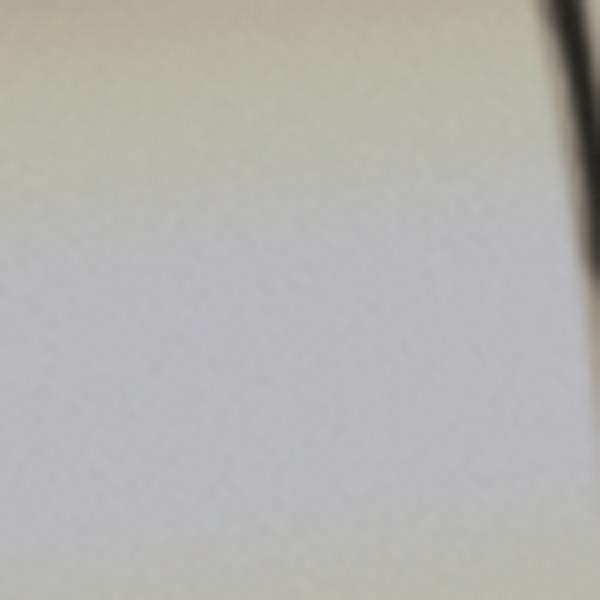

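```bash
python3 - <<'E'
from plan import *
plan([.5408,-.102,.14],136.6,5)
E
```

```text
[np.float64(-27.3), np.float64(-17.7), np.float64(4.4), np.float64(0.001), np.float64(0.001), np.float64(0.0)]
[np.float64(-27.3), np.float64(-17.7), np.float64(4.4), np.float64(0.001), np.float64(0.001), np.float64(0.0)]
[np.float64(-27.3), np.float64(-17.7), np.float64(4.4), np.float64(0.001), np.float64(0.001), np.float64(0.0)]
[np.float64(-27.3), np.float64(-17.7), np.float64(4.3), np.float64(0.001), np.float64(0.001), np.float64(0.0)]
[np.float64(-27.3), np.float64(-17.7), np.float64(4.3), np.float64(0.001), np.float64(0.001), np.float64(0.0)]
t 8.55 pos [0.5022 0.0561 0.1617] rot [1.7982e+02 1.4000e-01 1.3661e+02] q [ 6.4 -2.2 -7.1 84.9  0.  49.8] F [-0.02  0.15 -1.06] open -0.0001813962453507081
```

>>> servo_tool --motion '[[[-27.3, -17.7, 4, 0, 0, 0], [-27.3, -17.7, 4, 0, 0, 0], [-27.3, -17.7, 4, 0, 0, 0], [-27.3, -17.7, 4, 0, 0, 0], [-27.3, -17.7, 4, 0, 0, 0]]]'

```text
time: 9.05
ee_pos: [0.5394, -0.1035, 0.1384]
tcp_rot: [-180.0, -0.0, 136.6]
wrist_force: [0.8, -0.1, 0.1]
opening: -0.0002
```

>>> servo_tool --motion '[[[0, 0, 0, 0, 0, 0], [0, 0, 0, 0, 0, 0]]]'

```text
time: 9.25
ee_pos: [0.5392, -0.1028, 0.1384]
tcp_rot: [-180.0, -0.1, 136.5]
wrist_force: [0.2, -0.1, 0.6]
opening: 0.0005
```

```bash
python3 - <<'E'
from plan import *
plan([.5408,-.102,.106],136.6,3)
t=bot.camera("top"); save(t,"top9.png",(290,215,120,90),6)
s=bot.camera("side"); save(s,"side9.png",(290,190,120,90),6)
E
```

```text
[np.float64(-0.2), np.float64(0.6), np.float64(10.8), np.float64(-0.0), np.float64(-0.001), np.float64(-0.001)]
[np.float64(-0.2), np.float64(0.6), np.float64(10.8), np.float64(-0.0), np.float64(-0.001), np.float64(-0.001)]
[np.float64(-0.2), np.float64(0.6), np.float64(10.8), np.float64(-0.0), np.float64(-0.001), np.float64(-0.001)]
t 9.25 pos [ 0.5392 -0.1028  0.1384] rot [-1.7996e+02 -9.0000e-02  1.3648e+02] q [-10.8   4.2  -3.2  82.8   0.   32.7] F [ 0.19 -0.13  0.62] open 0.0005356771497767476
```

View pics/top9.png

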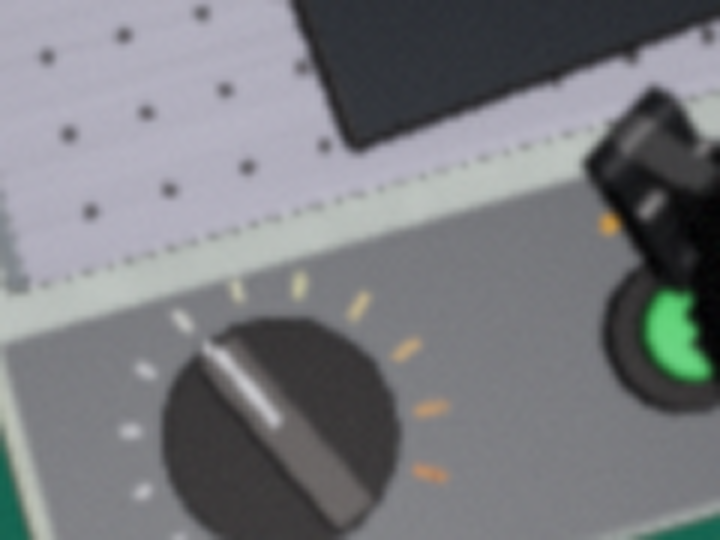

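View pics/side9.png

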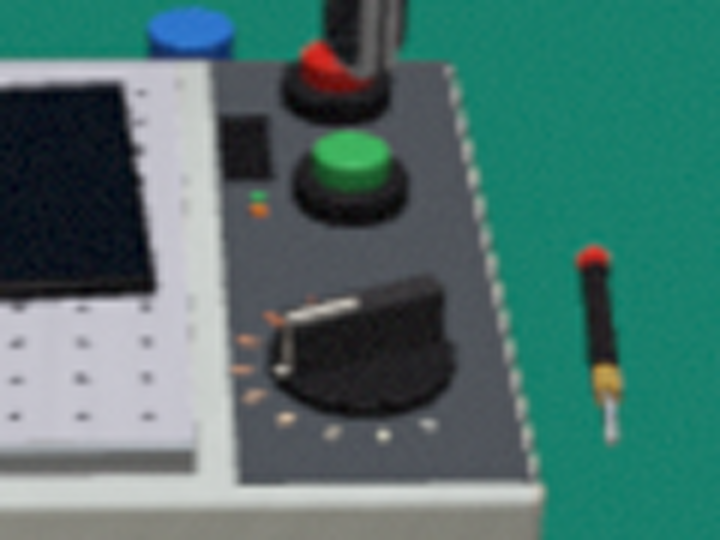

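```bash
python3 - <<'E'
from plan import *
s=np.load("side.npy",allow_pickle=True).item()
for P in([.5392,-.1028,.1194],[.5408,-.102,.083]): print((proj(s,P)-[290,190])*6)
E
```

```text
[360.23232941  63.02152082]
[351.87792557 151.4080977 ]
```

>>> servo_tool --motion '[[[-0.4, 0.8, 11, 0, 0, 0], [-0.4, 0.8, 11, 0, 0, 0], [-0.3, 0.7, 9, 0, 0, 0], [0, 0, 3, 0, 0, 0], [0, 0, 0, 0, 0, 0]]]'

```text
time: 9.85
ee_pos: [0.5419, -0.1014, 0.1047]
tcp_rot: [-180.0, -0.1, 136.5]
wrist_force: [-1.2, 0.7, 2.5]
opening: -0.0001
```

>>> servo_tool --motion '[[[0, 0, 2, 0, 0, 0], [0, 0, 2, 0, 0, 0], [0, 0, 0, 0, 0, 0]]]'

```text
time: 10.15
ee_pos: [0.5423, -0.1018, 0.1015]
tcp_rot: [180.0, 0.0, 136.5]
wrist_force: [-1.2, 1.4, 4.9]
opening: -0.0001
```

```bash
python3 - <<'E'
from plan import *
plan([.5408,-.102,.096],136.6,1)
s=bot.camera("side"); save(s,"side10.png",(290,190,120,90),6)
E
```

```text
[np.float64(0.9), np.float64(-1.2), np.float64(5.5), np.float64(0.0), np.float64(0.0), np.float64(-0.001)]
t 10.15 pos [ 0.5423 -0.1018  0.1015] rot [1.7998e+02 1.0000e-02 1.3652e+02] q [-10.6   4.9  -6.5  78.6   0.   32.8] F [-1.16  1.42  4.87] open -0.00014836861529447803
```

View pics/side10.png

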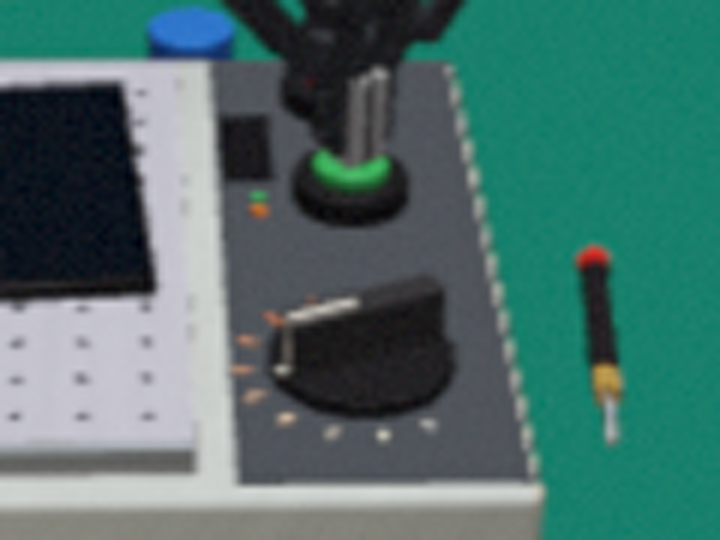

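>>> servo_tool --motion '[[[0, 0, 1.5, 0, 0, 0], [0, 0, 0, 0, 0, 0]]]'

```text
time: 10.4
ee_pos: [0.5424, -0.1018, 0.1001]
tcp_rot: [180.0, 0.0, 136.5]
wrist_force: [-0.9, 2.0, 5.0]
opening: 0.0
```

>>> servo_tool --motion '[[[0, 0, 1, 0, 0, 0], [0, 0, 0, 0, 0, 0]]]'

```text
time: 10.6
ee_pos: [0.5424, -0.1018, 0.0999]
tcp_rot: [180.0, 0.0, 136.5]
wrist_force: [-4.7, 2.8, 10.8]
opening: 0.0004
```

```bash
python3 - <<'E'
from plan import *
plan([.5408,-.102,.096],136.6,1)
s=bot.camera("side"); save(s,"side11.png",(290,190,120,90),6)
E
```

```text
[np.float64(1.0), np.float64(-1.2), np.float64(3.9), np.float64(0.001), np.float64(0.001), np.float64(-0.001)]
t 10.6 pos [ 0.5424 -0.1018  0.0999] rot [1.7996e+02 5.0000e-02 1.3652e+02] q [-10.6   4.9  -6.6  78.4   0.   32.8] F [-4.72  2.77 10.77] open 0.0004347626782839169
```

View pics/side11.png

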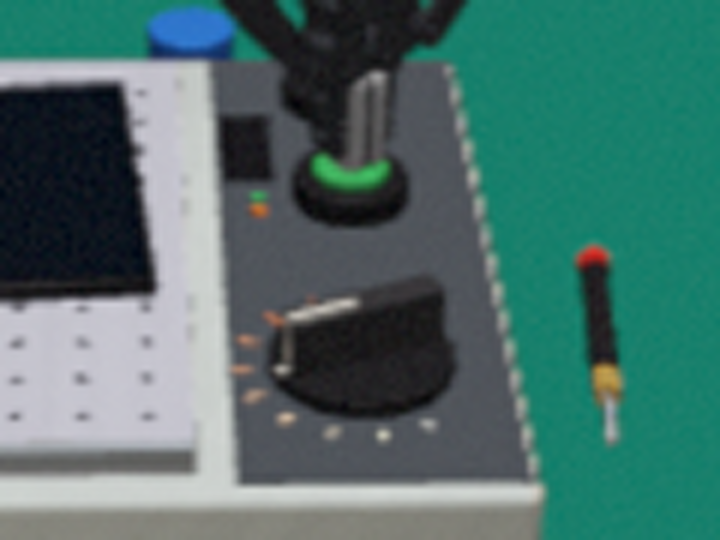

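>>> servo_tool --motion '[[[0, 0, 0.7, 0, 0, 0], [0, 0, 0, 0, 0, 0]]]'

```text
time: 10.85
ee_pos: [0.5424, -0.1018, 0.0999]
tcp_rot: [179.9, 0.1, 136.5]
wrist_force: [-6.2, 3.6, 16.0]
opening: -0.0001
```

>>> servo_tool --motion '[[[0, 0, -5, 0, 0, 0], [0, 0, -10, 0, 0, 0], [0, 0, -25, 0, 0, 0], [0, 0, -40, 0, 0, 0], [0, 0, -40, 0, 0, 0]]]'

```text
time: 11.35
ee_pos: [0.5418, -0.102, 0.219]
tcp_rot: [-179.9, -0.0, 136.5]
wrist_force: [1.3, -0.7, 0.3]
opening: 0.0001
```

>>> servo_tool --motion '[[[35, -35, 0, 0, 0, 0], [35, -35, 0, 0, 0, 0], [35, -35, 0, 0, 0, 0], [0, 0, 0, 0, 0, 0], [0, 0, 0, 0, 0, 0]]]'

```text
time: 11.85
ee_pos: [0.3935, -0.1061, 0.2189]
tcp_rot: [180.0, 0.1, 136.5]
wrist_force: [-0.1, -0.6, 0.2]
opening: -0.0003
```

```bash
python3 - <<'E'
from plan import *
o=bot.get_obs();print(o["time"],o["wrist_force"],o["ee_pos"])
s=bot.camera("side"); save(s,"side12.png",(250,170,160,120),5)
t=bot.camera("top"); save(t,"top12.png",(260,140,230,200),3.4)
E
```

```text
11.85 [-0.06663128 -0.59548254  0.1855632 ] [ 0.39346728 -0.10607201  0.21889267]
```

View pics/side12.png

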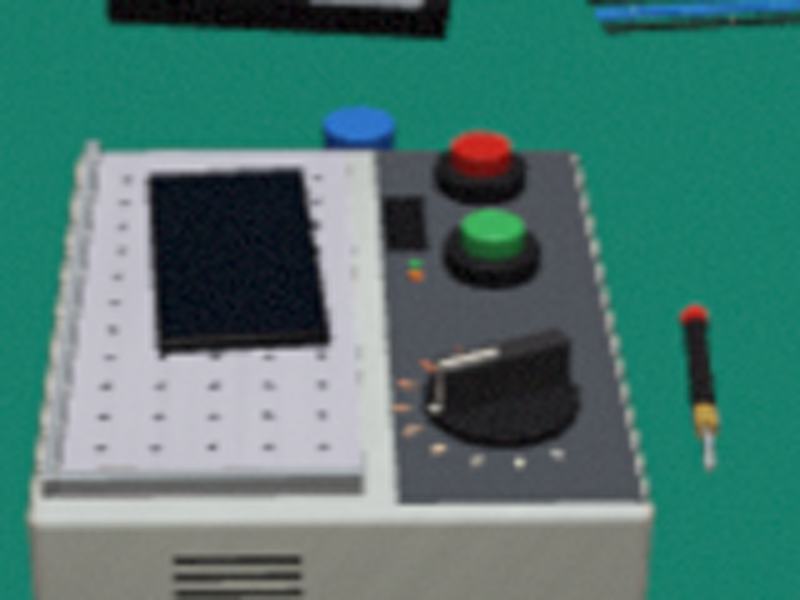

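View pics/top12.png

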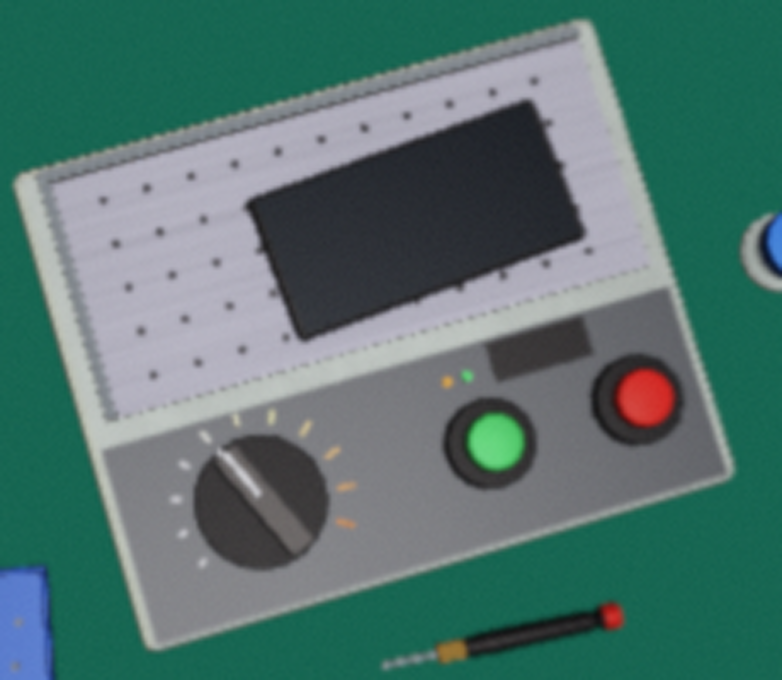

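The top picture shows the pointer at the fifth mark (205,437), up from the first (203,562). The green button is back out in both views. The red button, phone and screwdriver haven't moved, and the arm is clear.

```bash
python3 -c "
from workcell import bot
print(bot.job_done())"
```

```text
the job is handed in; nothing more can be done
None
```

The dial is up exactly four clicks, the green button has been pressed and is back out, and I handed the job in at about 12 s. I never got a verdict on it.

- **Dial:** It started on the lowest mark. I pushed the left face of the bar at its pointer end with the closed fingertips, about 4–6 N, and never touched the other half. The last top picture shows the pointer on the fifth mark, and the side view agrees with that stop.
- **Start button:** I pressed until the fingertips stopped moving and the force rose from 5 to 16 N vertically. The travel I estimated from the forces also fits the full 6 mm. The last pictures show it standing out again.
- **Other things:** The red button, phone, screwdriver and jar look unchanged in the last pictures, as does the visible part of the screw dish. The wrist force read about zero with the arm clear.

Two checks disagreed slightly. The side camera read the dial and buttons about 6 mm off the top camera sideways, so I used the top camera's positions, and the first contact with the bar came where they predicted. The fingertips met the green button about 4 mm higher than I had worked out, so I judged the press by force instead of height.

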